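# Switch on one bay of a dry block heater at its guarded toggle

## Task

Switch on the heater bay whose metal block holds the sample tubes: with a fingertip, push up the hinged guard in front of that block, push the toggle lever under it all the way over to its far side, towards the block, and let the guard drop shut over it again. Only push: do not grip or force anything, keep the other bay's guard shut and its toggle off, and leave the tubes and the other things on the bench where they are.

Things in the scene. Friction and masses are not known exactly. Their poses are not given: they have to be found in the camera images.
- heater: two-bay dry block heater, grey with a white deck, fixed, 250 (x) x 220 (y) x 70 mm; origin: centre of its underside; x points from its front (control side) to its back, y to its left. Control deck: front half (x -125 to -10 mm), 63 mm above the bench. Behind it two bays, centres at x = +57, y = +52 mm (left) and -52 mm (right). On the deck before each bay, at the same y, is a toggle under a hinged guard
- block_loaded: the aluminium block with sample tubes standing in its wells, 108 x 88 x 52 mm; origin: centre of its underside, 24 mm above the bench; its top is 76 mm above the bench. It lies in the left bay or in the right one
- block_empty: the equal aluminium block with empty wells, in the other bay; origin: centre of its underside
- tube_1: capped sample tube, 15 mm across, 81 mm long, loose and upright in a well of the loaded block, its top 115 mm above the bench; origin: its lower end
- tube_2: capped sample tube, 15 mm across, 81 mm long, loose and upright in a well of the loaded block, its top 115 mm above the bench; origin: its lower end
- tube_3: capped sample tube, 15 mm across, 81 mm long, loose and upright in a well of the loaded block, its top 115 mm above the bench; origin: its lower end
- tube_4: capped sample tube, 15 mm across, 81 mm long, loose and upright in a well of the loaded block, its top 115 mm above the bench; origin: its lower end
- guard_left (a joint): angle of the left bay's guard, rad: 0 shut, grows as its front edge swings up and back, stop at 1.45. A light spring and its weight (about 1 N at the lip at most) always pull it shut, so it drops from any angle when let go
- guard_right (a joint): the same for the right bay's guard
- guard_hinge_left (a point): middle of the left guard's hinge line, which lies along the heater's y at heater x = -30 mm, 72 mm above the bench. The guard is a black flip-up hood, 56 mm wide (50 mm between its cheeks), open at the front and below, with a 16 mm wide slot in its top; shut, its flat top is 100 mm above the bench
- guard_hinge_right (a point): the same for the right guard
- guard_lip_left (a point): middle of the rolled upper edge (5.6 mm thick, 44 mm long, along the heater's y) of the left guard's thumb tab. Shut: 54 mm in front of the hinge line (heater x = -84 mm), 48 mm above it: 120 mm above the bench, 57 mm above the deck. The tab leans 20 deg forward and rises from the hood's front edge, which is 47 mm in front of the hinge, 99 mm above the bench. Moves with the guard
- guard_lip_right (a point): the same for the right guard
- toggle_left (a joint): angle of the left bay's toggle lever, rad: 0 off, leaning towards the heater's front (24 deg from upright), 0.84 on, leaning as much towards its back. It snaps over past the middle (0.42) and stays at either end; less than 2 N at the tip flips it
- toggle_right (a joint): the same for the right bay's toggle
- lever_tip_left (a point): top of the left toggle, a steel bat lever 10 mm thick at the top, 29 mm long from its pivot 64 mm above the bench at heater x = -53, y = +52 mm (23 mm in front of the guard's hinge). Off: tip at heater x = -65 mm; on: -41 mm; about 90 mm above the bench. It clears the shut guard either way. The point moves with the lever
- lever_tip_right (a point): the same for the right toggle, at y = -52 mm
- dropper_bottle: small white dropper bottle, 29 x 29 x 71 mm, loose, beside the heater on its left; origin: centre of its underside
- beaker: clear 55 x 55 x 68 mm beaker, loose, beside the heater on its right; origin: centre of its underside
- timer: square white bench timer, 62 x 62 x 15 mm, loose, near the right edge; origin: centre of its underside

How it is judged (in metres and radians):
On the way, in this order (a step that is already met when the one before it is completed fails the run):
1. the guard in front of the loaded block is raised by at least 0.2 rad while its toggle is still off (((y of block_loaded in the frame of heater above 0 m and value of joint guard_left above 0.2 rad and value of joint toggle_left below 0.3 rad) or (y of block_loaded in the frame of heater below 0 m and value of joint guard_right above 0.2 rad and value of joint toggle_right below 0.3 rad))), for 0.1 s.
2. the toggle beneath it is flipped on while the guard is still raised (at least 0.1 rad) (((y of block_loaded in the frame of heater above 0 m and value of joint guard_left above 0.1 rad and value of joint toggle_left above 0.75 rad) or (y of block_loaded in the frame of heater below 0 m and value of joint guard_right above 0.1 rad and value of joint toggle_right above 0.75 rad))), for 0.1 s.
3. the guard has dropped shut over the toggle (((y of block_loaded in the frame of heater above 0 m and value of joint guard_left below 0.06 rad and value of joint toggle_left above 0.75 rad) or (y of block_loaded in the frame of heater below 0 m and value of joint guard_right below 0.06 rad and value of joint toggle_right above 0.75 rad))), for 0.2 s.
At the end, for the whole second after the job is handed in: The toggle in front of the block with the tubes is on (over 0.75 rad of 0.84) and its guard shut (under 0.06 rad); the other toggle is off (under 0.1 rad) and its guard shut (under 0.06 rad); each tube is within 12 mm and each loose thing within 20 mm of where it began (((y of block_loaded in the frame of heater above 0 m and value of joint toggle_left above 0.75 rad and value of joint each of guard_left, guard_right below 0.06 rad and value of joint toggle_right below 0.1 rad) or (y of block_loaded in the frame of heater below 0 m and value of joint toggle_right above 0.75 rad and value of joint each of guard_right, guard_left below 0.06 rad and value of joint toggle_left below 0.1 rad)) and distance of each of tube_1, tube_2, tube_3, tube_4 from where it was at the start of the episode below 0.012 m and distance of each of dropper_bottle, beaker, timer from where it was at the start of the episode below 0.02 m); the robot touches nothing.
It fails at once if the empty bay's guard is raised (over 0.2 rad) or its toggle moved (over 0.3 rad) ((y of block_loaded in the frame of heater above 0 m and (value of joint guard_right above 0.2 rad or value of joint toggle_right above 0.3 rad)) or (y of block_loaded in the frame of heater below 0 m and (value of joint guard_left above 0.2 rad or value of joint toggle_left above 0.3 rad))).
It fails at once if a tube is lifted or pushed by more than 12 mm (distance of any of tube_1, tube_2, tube_3, tube_4 from where it was at the start of the episode above 0.012 m).
It fails at once if a loose thing on the bench is lifted or pushed by more than 20 mm (distance of any of dropper_bottle, beaker, timer from where it was at the start of the episode above 0.02 m).
It fails at once if the heater's guards, toggles or housing are gripped or forced (more than 45 N from the fingers) (contact force between the fingers and heater above 45 N).
It also fails if it takes over 45 s, if anything falls off the work surface, if the arm or the gripper's body presses on something with over 40 N, if the wrist force passes 120 N, or if a joint passes its speed limit or range.

## Robot

A 6-joint arm with a two-finger parallel gripper is mounted at the origin on a cart in front of the work surface, level with it; the furniture and walls round the work are solid. World frame = base frame: x ahead of the robot, y to its left, z up, the work surface at z = 0. Lengths are in m, angles in degrees, forces in N, time in s.
With the tool pointing down it reaches from about 0.2 to 0.875 m from the base axis. Payload 3.4 kg.
Tool frame: the origin (TCP) lies at the very end of the fingers, on their centre line; the grasp point (between the pads) lies 19 mm behind it; z points along the fingers, x is the direction in which the jaws open and shut, and the axes are right-handed (so a half turn about z gives the same grasp; the last joint's range is limited). The gripper opens to 94 mm and grips with 3 to 60 N. Pads are 16 mm wide; open, the fingers measure 119 mm over their backs; the gripper's body (75 mm by 177 mm) begins 78 mm behind the grasp point.
Start: joints at [63.312, 15.808, 86.224, -0, 77.962, -6.933], TCP at [0.194, 0.541, 0.205] pointing down, gripper open.
Joint ranges: [-165.64, 165.64], [-43.16, 119.46], [12.63, 154.43], [-67.54, 247.53], [6.08, 155.33], [-154.97, 154.97]. Speed limits (degrees/s): [147.25, 147.25, 180, 180, 180, 180].

## Interface

Orientations are given as a 3x3 rotation matrix whose columns are the frame's x, y, z axes.
In Python, from rig import env gives the robot as it stands. The module is installed in compiled form; this text tells all that it offers.
- The arm moves only by the shell command python3 -m creep 'ROWS'. ROWS is JSON, a list of rows, each a list of 5 numbers: the opening, from 0 (shut) to 1 (fully open), then the shift along the tool's x, y, z in cm, then the turn about the tool's z in degrees. In form: [[gripper, dx, dy, dz, turn], ...]. A call has 1 to 5 rows; each row shifts and turns the commanded pose from where the row before left it, along the tool's axes as they then stand; what a row does not reach is not made up. A row lasts 1/12 s, in which the tool goes at most 41.7 mm and 7.16 degrees, less where a joint would pass 70% of its speed; a pose out of reach is approached as far as the arm can. A call with a gripper value outside its range is refused whole. The fingers move at their own pace and stop on an object; the grip force is fixed at half the most. Time passes only in rows, so rows that do not move let the fingers close. It gives the time, the measured TCP pose, the force and the opening at its end, in the units of the state.
- env.get_obs(): the state, without advancing time (a new reading comes with each control period).
- env.read_camera(name): name is "scene" or "top"; returns the picture (400x640x3 uint8, red, green, blue); there is no depth.
- env.calibration(name): a dict with "vertical_fov" (degrees; the focal length in pixels is half the picture's height over the tangent of half this angle, whatever the lens; pixels are square), "cx", "cy" (the principal point, pixels), "position" and "rotation" of the camera in the world. Camera axes: x right, y down, z forward; pixel columns grow to the right and rows downward; lengths in m; the calibration is good to about 2 mm. A picture is of the moment at which its call begins. calibration takes no time and is no camera call.
- env.hand_in(): hands the job in, once; it reports no verdict.
Trained networks look in the newest picture that a camera, given by its name, has taken for a name from the list of things; names that differ only in an ending like _2 or _b are one class to them, and where a whole thing is asked for, a point or a joint stands for the part that bears it (a point fixed in the world has none). Each returns a list of dicts, best first, with "score" (0 to 1); they miss things now and then, are a little off and sometimes report something else, mostly with a low value. They report only what shows in the picture. A call takes as long as a camera call.
- env.search_frame(camera, name): "position" ([x, y, z] in m, in the coordinates of the camera as it stood for that picture, good to about 4 mm: the middle of the surface that is visible of it).
- env.place_of(camera, name): "position" ([x, y, z] in m, in the coordinates of the camera as it stood for that picture, good to about 4 mm: a listed point, or the origin of a listed thing).
The state is a dict: "time_s": time; "joint_positions": joint angles; "qvel": joint speeds; "joint_efforts": joint torques, N m; "eef_pos": TCP position; "eef_rot": TCP orientation; "force": force on the tool from outside, world axes, zero at the start; "torque": the same for the moment, N m; "opening": finger opening in m.
Only numpy, scipy, OpenCV 4.12 (cv2) and the standard library are available. Lean on these libraries where they do the work, as an engineer would, in place of code of your own. Each camera call takes 0.05 s, during which the arm holds its last target.

## Working session

There is one attempt and no reset: what is moved stays moved. The work goes in short steps, Python scripts to look and compute and a shell command to move; the robot and the scene stay as the last step left them, time stands still between calls to the robot, and variables do not carry over. Pictures are saved under pics/ and viewed, and the job is handed in when it is done.

```bash
mkdir -p pics; cat > h.py <<'E'
from rig import env
import numpy as np, cv2
def snap(cam,fn):
    im=env.read_camera(cam); cv2.imwrite('pics/'+fn,im[:,:,::-1]); return im
def world(cam,p):
    c=env.calibration(cam); return np.array(c['position'])+np.array(c['rotation'])@np.array(p)
def find(cam,name,f='place_of'):
    r=getattr(env,f)(cam,name)
    for d in r[:4]: print(cam,name,f,round(d['score'],2),world(cam,d['position']).round(4))
E
python3 - <<'E'
from h import *
snap('scene','s0.png');snap('top','t0.png')
for cam in('scene','top'):
    c=env.calibration(cam);print(c)
    for n in('heater','block_loaded','block_empty','guard_lip_left','guard_lip_right','lever_tip_left','guard_hinge_left','guard_hinge_right','tube_1','beaker','dropper_bottle'): find(cam,n)
o=env.get_obs();print(o)
E
```

```text
{'vertical_fov': 54.51628525314045, 'cx': 317.47860506418203, 'cy': 194.90984191523162, 'position': array([0.15241556, 0.9297863 , 0.72995217]), 'rotation': array([[-0.87769261, -0.29945105,  0.37414535],
       [-0.47872153,  0.51212149, -0.71313202],
       [ 0.02194026, -0.80502214, -0.59283892]])}
scene heater place_of 0.58 [ 6.071e-01  2.920e-01 -5.000e-04]
scene block_loaded place_of 0.59 [0.6722 0.3307 0.0243]
scene guard_lip_left place_of 0.89 [0.536  0.3602 0.1156]
scene guard_lip_right place_of 0.62 [0.5078 0.263  0.1216]
scene lever_tip_left place_of 0.57 [0.5656 0.2489 0.0715]
scene guard_hinge_left place_of 0.75 [0.5894 0.3434 0.0745]
scene guard_hinge_right place_of 0.94 [0.5641 0.2496 0.0726]
scene guard_hinge_right place_of 0.72 [ 0.5887  0.1325 -0.0008]
scene tube_1 place_of 0.5 [0.6678 0.3025 0.0377]
scene tube_1 place_of 0.44 [ 6.048e-01  2.867e-01 -3.000e-04]
scene beaker place_of 0.51 [ 0.5885  0.131  -0.002 ]
scene dropper_bottle place_of 0.73 [0.7099 0.4084 0.0012]
{'vertical_fov': 43.103373923212246, 'cx': 313.54037567793927, 'cy': 190.76478417842216, 'positio
[... 1281 characters left out ...]
45536e+01, -1.38034922e-04,
        7.79606259e+01, -6.93054456e+00]), 'qvel': array([-0.01030934, -0.02205587, -0.06675001, -0.00688301, -0.09528362,
       -0.02512475]), 'joint_efforts': array([-1.02734281e-03, -4.04471970e+01, -2.37504798e+01,  6.97646546e-02,
        2.50841724e-02,  7.52680990e-06]), 'eef_pos': array([0.19438211, 0.54119511, 0.20549844]), 'eef_rot': array([[ 3.38046630e-01,  9.41129360e-01,  6.13233678e-05],
       [ 9.41129353e-01, -3.38046635e-01,  1.16743056e-04],
       [ 1.30600476e-04,  1.82486246e-05, -9.99999991e-01]]), 'force': array([0.37365216, 0.4577528 , 0.51769915]), 'torque': array([-0.00172257, -0.00343243,  0.04089156]), 'opening': 0.09400933478895006}
```

View pics/s0.png

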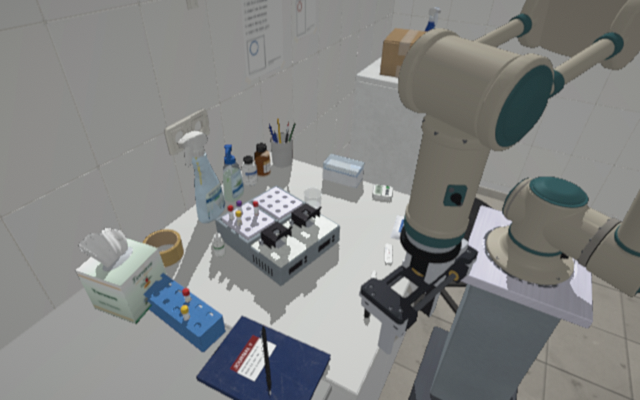

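View pics/t0.png

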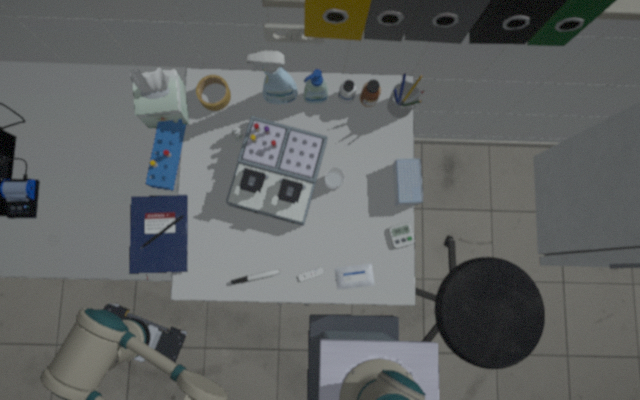

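The tubes stand in the left block (top view, about (262,143)), so it is the left guard at (252,180). Next I fit the heater pose from all the points.

```bash
cat > fit.py <<'E'
from h import *
from scipy.optimize import least_squares
M={'block_loaded':(57,52),'guard_lip_left':(-84,52),'guard_lip_right':(-84,-52),'guard_hinge_left':(-30,52),'guard_hinge_right':(-30,-52),'block_empty':(57,-52),'heater':(0,0)}
W=[('block_loaded',.6722,.3307),('block_loaded',.674,.3234),('heater',.6071,.292),('block_empty',.6477,.2225),
('guard_lip_left',.536,.3602),('guard_lip_left',.5374,.359),('guard_lip_right',.5078,.263),('guard_lip_right',.5114,.2608),
('guard_hinge_left',.5894,.3434),('guard_hinge_left',.5855,.3472),('guard_hinge_right',.5641,.2496),('guard_hinge_right',.5644,.2464)]
P=np.array([M[w[0]] for w in W])/1e3; Q=np.array([w[1:] for w in W])
R=lambda a:np.array([[np.cos(a),-np.sin(a)],[np.sin(a),np.cos(a)]])
f=lambda v:((P@R(v[2]).T+v[:2]-Q)*1e3)
s=least_squares(lambda v:f(v).ravel(),[.6,.29,-.25],loss='soft_l1',f_scale=3)
x0,y0,yaw=s.x
def toH(p): return R(yaw).T@(np.array(p)[:2]-[x0,y0])
def toW(h): return R(yaw)@np.array(h)+[x0,y0]
def rel(h,z):
    o=env.get_obs();E=np.array(o['eef_rot']);t=np.r_[toW(h),z]
    d=E.T@(t-o['eef_pos'])*100
    a=np.degrees(np.arctan2(E[1,0],E[0,0])); 
    print('H mm',(toH(o['eef_pos'])*1e3).round(1),'z',o['eef_pos'][2].round(4),'dtool cm',d.round(2),'turn',round(a-np.degrees(yaw)-90,2),'F',np.round(o['force'],2),'t',o['time_s'])
if __name__=='__main__':
    print(s.x,np.degrees(yaw));print(f(s.x).round(1).tolist());rel([-.118,.052],.205)
E
python3 fit.py
```

```text
[ 0.60516094  0.28966054 -0.25082229] -14.371058700043992
[[1.1, -4.8], [-0.7, 2.5], [-1.9, -2.3], [-0.2, 2.6], [0.7, 0.7], [-0.7, 1.9], [3.1, -2.9], [-0.5, -0.7], [-0.4, 4.1], [3.5, 0.3], [-0.9, -2.9], [-1.2, 0.3]]
H mm [-460.4  141.7] z 0.2055 dtool cm [-5.72 34.93  0.05] turn -5.39 F [0.37 0.46 0.52] t 1.2
```

```bash
python3 -m creep '[[0,0,0,0,-5.4],[0,-1.0,3.5,0,0],[0,-1.0,3.5,0,0],[0,-1.0,3.5,0,0],[0,-1.0,3.5,0,0]]'; python3 -c "
from fit import *
rel([-.118,.052],.205)"
```

```text
time_s: 1.62
eef_pos: [0.3211, 0.467, 0.2056]
eef_rot: [[0.247, 0.969, 0.0], [0.969, -0.247, 0.0], [0.0, 0.0, -1.0]]
force: [0.9, 0.7, -0.1]
opening: 0.0644
H mm [-319.2  101.3] z 0.2056 dtool cm [-4.96 20.12  0.06] turn 0.08 F [ 0.89  0.69 -0.06] t 1.6167
```

```bash
python3 -m creep '[[0,-1.0,3.5,0,0],[0,-1.0,3.5,0,0],[0,-1.0,3.5,0,0],[0,-1.0,3.5,0,0],[0,-1.0,3.5,0,0]]'; python3 -m creep '[[0,0,2.0,0,0],[0,0,0,0,0],[0,0,0,0,0]]';python3 - <<'E'
from fit import *
snap('scene','s1.png');snap('top','t1.png')
rel([-.118,.052],.205)
for cam in('scene','top'):
    for n in('guard_lip_left','guard_hinge_left','heater','guard_lip_right'): find(cam,n)
im=cv2.imread('pics/s1.png');cv2.imwrite('pics/s1c.png',cv2.resize(im[150:300,180:400],None,fx=3.5,fy=3.5))
im=cv2.imread('pics/t1.png');cv2.imwrite('pics/t1c.png',cv2.resize(im[100:250,200:380],None,fx=4,fy=4))
E
```

```text
time_s: 2.03
eef_pos: [0.4787, 0.3747, 0.2056]
eef_rot: [[0.248, 0.969, 0.0], [0.969, -0.248, 0.0], [0.0, 0.0, -1.0]]
force: [0.3, 1.0, 1.0]
opening: 0.031
time_s: 2.28
eef_pos: [0.4972, 0.3704, 0.205]
eef_rot: [[0.25, 0.968, -0.001], [0.968, -0.25, 0.0], [-0.0, -0.001, -1.0]]
force: [-1.2, 0.5, -0.0]
opening: 0.0104
H mm [-126.5   51.8] z 0.2053 dtool cm [0.02 0.85 0.03] turn 0.04 F [-0.63 -0.13 -0.52] t 2.3833
scene guard_lip_left place_of 0.93 [0.5335 0.3611 0.1199]
scene guard_hinge_left place_of 0.89 [0.5869 0.3482 0.0728]
scene heater place_of 0.85 [0.6061 0.2873 0.0029]
scene guard_lip_right place_of 0.92 [0.5119 0.2623 0.1235]
top guard_hinge_left place_of 0.73 [0.5856 0.3511 0.0734]
top heater place_of 0.96 [0.6041 0.2867 0.0036]
top guard_lip_right place_of 0.94 [0.5109 0.2592 0.1179]
top guard_lip_right place_of 0.73 [0.6749 0.3246 0.0204]
top guard_lip_right place_of 0.45 [ 0.7097  0.4088 -0.0039]
```

View pics/s1c.png

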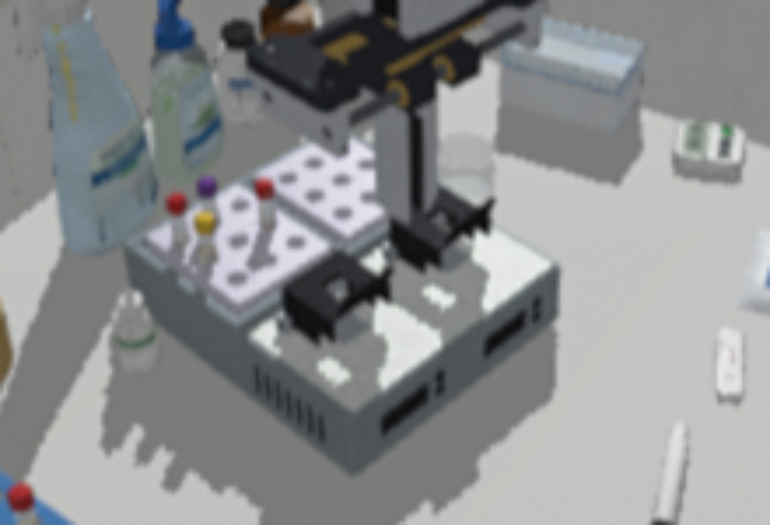

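View pics/t1c.png

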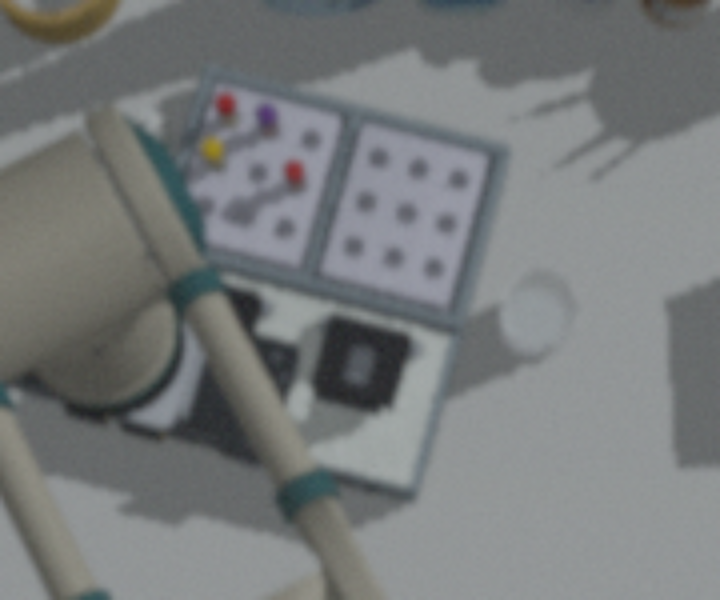

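Scene view: the tubes (265,188), (177,205) etc. are in the left block, its guard is at (335,290), and the fingers hang high in front. Both bays are shut. Next I lower in front of the left tab.

```bash
python3 -m creep '[[0,0,0,3,0],[0,0,0,3,0],[0,0,0,3,0],[0,0,0,2,0],[0,0,0,1.4,0]]';python3 -m creep '[[0,0,0,0,0],[0,0,0,0,0]]'; python3 - <<'E'
from fit import *
snap('scene','s2.png')
rel([-.108,.052],.08)
im=cv2.imread('pics/s2.png');cv2.imwrite('pics/s2c.png',cv2.resize(im[150:300,180:400],None,fx=3.5,fy=3.5))
E
```

```text
time_s: 3.2
eef_pos: [0.4951, 0.3703, 0.0789]
eef_rot: [[0.248, 0.969, -0.003], [0.969, -0.248, -0.002], [-0.003, -0.003, -1.0]]
force: [-0.2, -0.8, 0.5]
opening: 0.0006
time_s: 3.37
eef_pos: [0.4962, 0.3709, 0.081]
eef_rot: [[0.248, 0.969, -0.001], [0.969, -0.248, -0.001], [-0.001, -0.001, -1.0]]
force: [-0.1, 0.2, 0.6]
opening: 0.0
H mm [-125.    52.3] z 0.0821 dtool cm [-0.03  1.7   0.22] turn 0.03 F [0.08 0.21 0.31] t 3.4167
```

View pics/s2c.png

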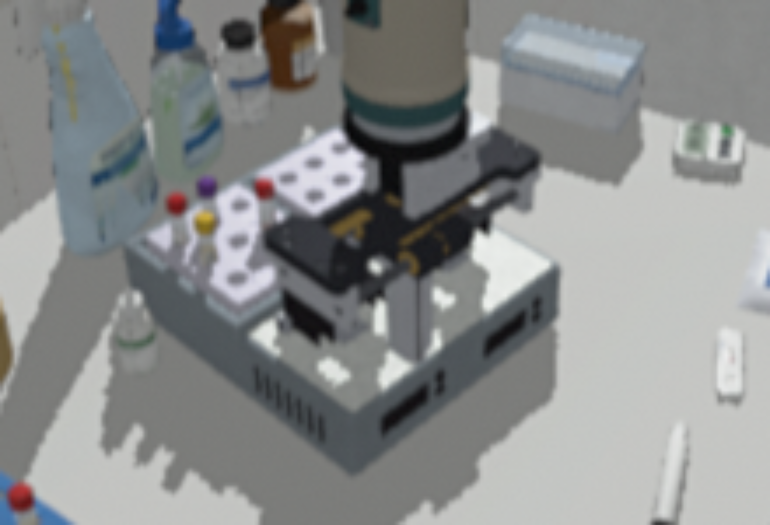

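The finger is at (405,330), in front of the left guard. I push until the guard is raised but the finger is still short of the lever.

```bash
python3 -m creep '[[0,0,1.5,0,0],[0,0,1.2,0.1,0],[0,0,0.8,0,0],[0,0,0.6,0,0],[0,0,0,0,0]]';python3 -m creep '[[0,0,0,0,0],[0,0,0,0,0]]'; python3 - <<'E'
from fit import *
snap('scene','s3.png')
rel([-.080,.052],.08)
find('scene','guard_lip_left'); find('scene','lever_tip_left');
im=cv2.imread('pics/s3.png');cv2.imwrite('pics/s3c.png',cv2.resize(im[150:300,180:400],None,fx=3.5,fy=3.5))
E
```

```text
time_s: 3.83
eef_pos: [0.5395, 0.3605, 0.0815]
eef_rot: [[0.249, 0.968, 0.004], [0.968, -0.249, 0.001], [0.002, 0.003, -1.0]]
force: [0.9, 0.3, -0.0]
opening: 0.0004
time_s: 4.0
eef_pos: [0.5369, 0.3605, 0.0805]
eef_rot: [[0.248, 0.969, 0.001], [0.969, -0.248, 0.0], [0.0, 0.001, -1.0]]
force: [0.5, 0.2, -0.3]
opening: 0.0007
H mm [-84.1  51.6] z 0.0804 dtool cm [0.04 0.41 0.04] turn 0.0 F [-0.74 -0.29 -0.36] t 4.05
scene guard_lip_left place_of 0.52 [0.5498 0.3562 0.1318]
scene guard_lip_left place_of 0.52 [ 0.7072  0.4061 -0.0021]
scene lever_tip_left place_of 0.58 [ 0.4424 -0.0623 -0.0005]
scene lever_tip_left place_of 0.24 [0.5495 0.3554 0.1326]
```

View pics/s3c.png

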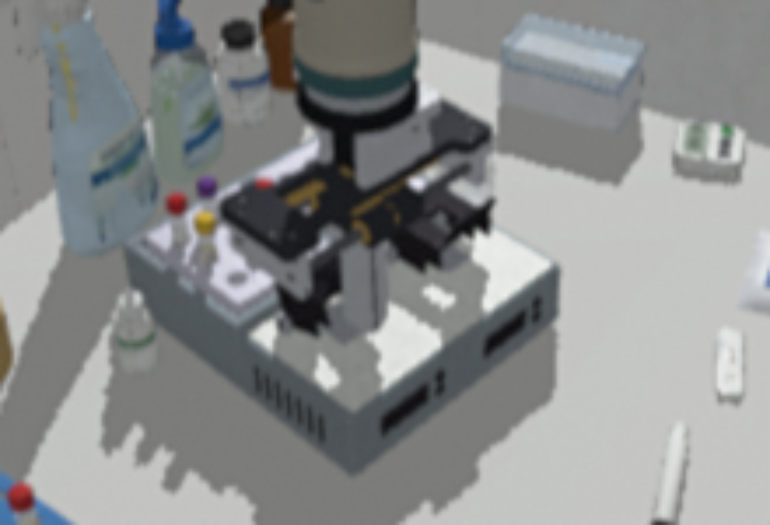

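The lip reads 132 mm high, 12 mm above its shut height, which matches about 0.25 rad. I push a little further and dwell, then push the lever.

```bash
python3 -m creep '[[0,0,0.2,0,0],[0,0,0.1,0,0],[0,0,0,0,0],[0,0,0,0,0],[0,0,0,0,0]]';python3 -c "
from fit import *
rel([-.060,.052],.08)"; python3 -m creep '[[0,0,0.4,0,0],[0,0,0.4,0,0],[0,0,0.3,0,0],[0,0,0.3,0,0],[0,0,0,0,0]]'; python3 - <<'E'
from fit import *
snap('scene','s4.png')
rel([-.060,.052],.08)
find('scene','guard_lip_left'); find('scene','lever_tip_left');
E
```

```text
time_s: 4.57
eef_pos: [0.5393, 0.3601, 0.0805]
eef_rot: [[0.248, 0.969, 0.0], [0.969, -0.248, 0.0], [0.0, 0.0, -1.0]]
force: [0.8, 0.8, 0.2]
opening: 0.0007
H mm [-81.3  51.9] z 0.0805 dtool cm [0.01 2.13 0.05] turn 0.02 F [0.79 0.78 0.15] t 4.5667
time_s: 4.98
eef_pos: [0.5542, 0.3563, 0.0805]
eef_rot: [[0.248, 0.969, 0.002], [0.969, -0.248, 0.0], [0.001, 0.002, -1.0]]
force: [-0.6, 0.5, 0.9]
opening: 0.0003
H mm [-66.2  51.9] z 0.0804 dtool cm [0.01 0.62 0.04] turn -0.01 F [0.34 0.26 0.16] t 5.0333
scene guard_lip_left place_of 0.6 [0.5727 0.3535 0.145 ]
```

```bash
python3 -m creep '[[0,0,0.3,0,0],[0,0,0.2,0,0],[0,0,0.2,0,0],[0,0,0,0,0],[0,0,0,0,0]]'; python3 - <<'E'
from fit import *
snap('scene','s5.png')
rel([-.058,.052],.08)
im=cv2.imread('pics/s5.png');cv2.imwrite('pics/s5c.png',cv2.resize(im[180:260,230:330],None,fx=7,fy=7))
E
```

```text
time_s: 5.55
eef_pos: [0.5596, 0.3548, 0.0804]
eef_rot: [[0.248, 0.969, -0.0], [0.969, -0.248, 0.0], [-0.0, -0.0, -1.0]]
force: [-0.0, 0.6, 0.2]
opening: 0.0004
H mm [-60.3  51.8] z 0.0804 dtool cm [0.02 0.23 0.04] turn 0.01 F [-0.6  -0.2   0.28] t 5.6
```

View pics/s5c.png

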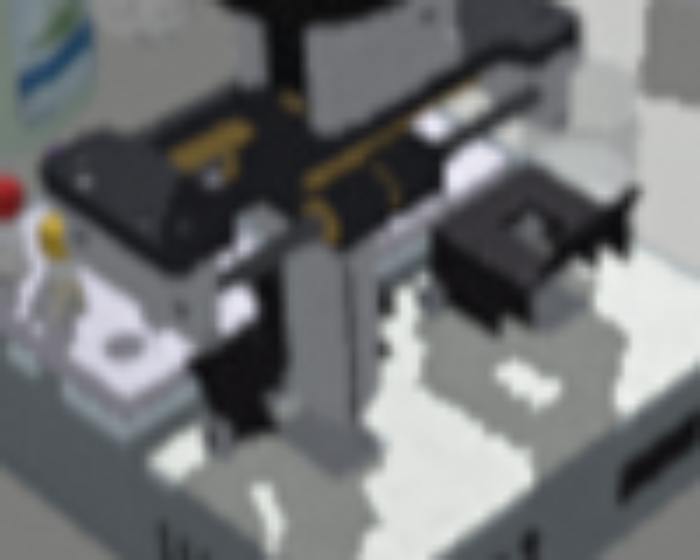

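The guard is well raised and the finger is where the lever should have snapped over. No reaction yet, so I creep on to feel for the stop.

```bash
python3 -m creep '[[0,0,0.1,0,0],[0,0,0.1,0,0],[0,0,0,0,0]]'; python3 -m creep '[[0,0,0.1,0,0],[0,0,0,0,0],[0,0,0,0,0]]';python3 -c "
from fit import *
rel([-.058,.052],.08)"
```

```text
time_s: 5.85
eef_pos: [0.5602, 0.3545, 0.0803]
eef_rot: [[0.248, 0.969, -0.003], [0.969, -0.248, 0.0], [-0.0, -0.003, -1.0]]
force: [-4.0, 1.8, 2.1]
opening: 0.0002
time_s: 6.1
eef_pos: [0.5603, 0.3544, 0.0803]
eef_rot: [[0.248, 0.969, -0.004], [0.969, -0.248, 0.0], [-0.001, -0.004, -1.0]]
force: [-5.8, 1.7, 2.2]
opening: 0.0005
H mm [-59.5  51.6] z 0.0803 dtool cm [0.04 0.15 0.02] turn 0.01 F [-5.77  1.69  2.23] t 6.1
```

I feel a firm stop at about 6 N, exactly where the lever's "on" end should be. I back out and let the guard follow shut.

```bash
python3 -m creep '[[0,0,-0.6,0,0],[0,0,-0.8,0,0],[0,0,-1,0,0],[0,0,-1,0,0],[0,0,-1.2,0,0]]'; python3 -m creep '[[0,0,-1.5,0,0],[0,0,-1,0,0],[0,0,0,0,0],[0,0,0,0,0]]';python3 -m creep '[[0,0,0,-3,0],[0,0,0,-3,0],[0,0,0,-3,0],[0,0,0,-3,0],[0,0,0,-2,0]]'; python3 -m creep '[[0,0,-4,0,0],[0,0,-4,0,0],[0,0,-4,0,0],[0,0,-4,0,0],[0,0,-4,0,0]]'; python3 - <<'E'
from fit import *
snap('scene','s6.png');snap('top','t6.png')
rel([-.118,.052],.205)
for cam in('scene','top'):
    for n in('guard_lip_left','guard_lip_right','lever_tip_left','lever_tip_right','dropper_bottle','beaker','tube_1'): find(cam,n)
im=cv2.imread('pics/s6.png');a=cv2.resize(im[175:265,215:345],None,fx=6,fy=6);cv2.imwrite('pics/s6c.png',a)
im=cv2.imread('pics/t6.png');cv2.imwrite('pics/t6c.png',cv2.resize(im[110:230,210:350],None,fx=5,fy=5))
E
```

```text
time_s: 6.52
eef_pos: [0.5175, 0.3656, 0.0806]
eef_rot: [[0.248, 0.969, 0.001], [0.969, -0.248, 0.0], [0.0, 0.001, -1.0]]
force: [-0.1, -0.1, -0.4]
opening: 0.0006
time_s: 6.85
eef_pos: [0.4931, 0.3721, 0.0808]
eef_rot: [[0.247, 0.969, 0.001], [0.969, -0.247, 0.0], [0.0, 0.001, -1.0]]
force: [0.2, -0.1, 0.6]
opening: 0.0005
time_s: 7.27
eef_pos: [0.4955, 0.3721, 0.2239]
eef_rot: [[0.248, 0.969, 0.005], [0.969, -0.248, 0.002], [0.003, 0.004, -1.0]]
force: [0.8, 0.8, 0.8]
opening: 0.0005
time_s: 7.68
eef_pos: [0.2992, 0.4216, 0.2207]
eef_rot: [[0.249, 0.968, 0.001], [0.968, -0.249, 0.001], [0.001, 0.001, -1.0]]
force: [-0.0, 0.6, -0.3]
opening: 0.0005
H mm [-333.1   51.3] z 0.2211 dtool cm [-0.04 21.52  1.56] turn 0.29 F [0.43 0.15 0.08] t 7.7833
scene guard_lip_left place_of 0.66 [0.5353 0.3614 0.1202]
scene guard_lip_right place_of 0.94 [0.5095 0.2611 0.122 ]
scene lever_tip_left place_of 0.68 [0.6007 0.2892 0.003 ]
scene dropper_bottle place_of 0.59 [ 7.115e-01  4.061e-01 -5.000e-04]
scene beaker place_of 0.64 [0.5881 0.133  0.0013]
scene tube_1 place_of 0.52 [0.6681 0.3037 0.0344]
top guard_lip_left place_of 0.75 [0.5337 0.3602 0.1169]
top guard_lip_right place_of 0.58 [0.5109 0.26   0.1199]
top dropper_bottle place_of 0.56 [ 0.7129  0.4075 -0.0028]
top dropper_bottle place_of 0.41 [0.5111 0.2596 0.124 ]
top beaker place_of 0.65 [ 0.5876  0.1343 -0.002 ]
top tube_1 place_of 0.63 [0.6638 0.299  0.0334]
top tube_1 place_of 0.48 [0.7028 0.3183 0.0327]
top tube_1 place_of 0.48 [0.7078 0.3492 0.0332]
top tube_1 place_of 0.39 [0.6818 0.3534 0.0376]
```

View pics/s6c.png

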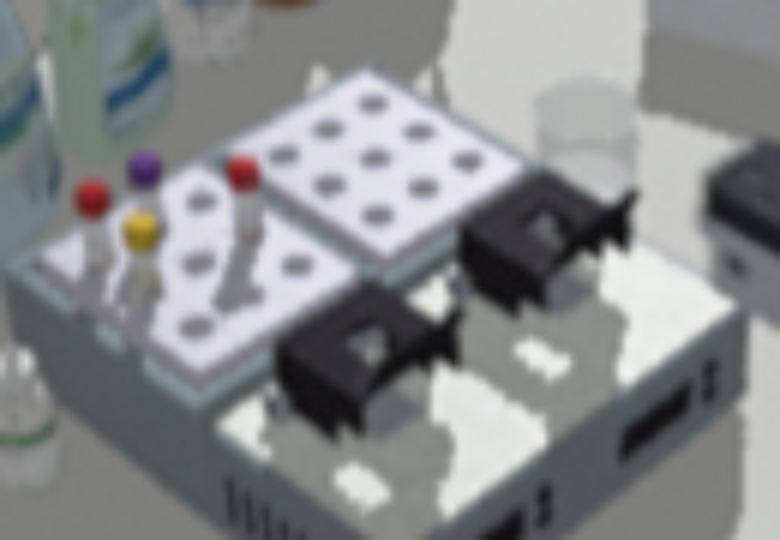

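View pics/t6c.png

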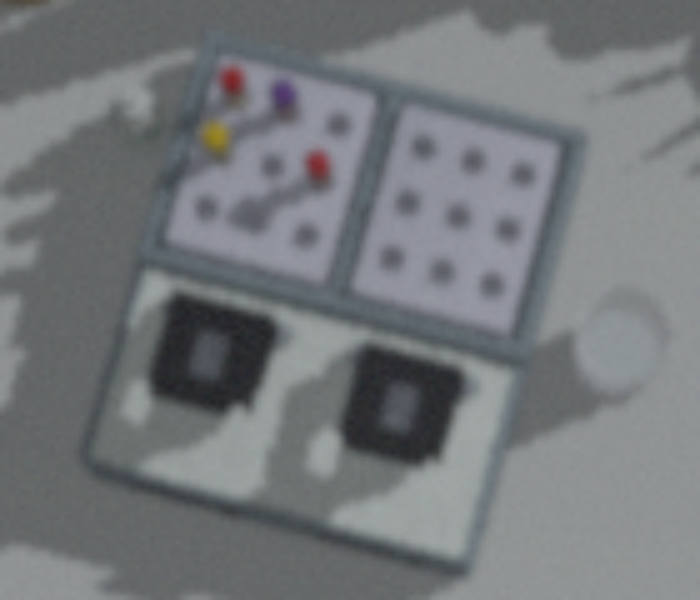

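Both guards are shut, and the tubes and other things haven't moved. I check the lever through the slot by comparing before and after.

```bash
python3 - <<'E'
import cv2,numpy as np
R=[]
for f in('t0','t6'):
    im=cv2.imread(f'pics/{f}.png')
    R.append(np.hstack([cv2.resize(im[168:194,237:267],None,fx=12,fy=12,interpolation=2),cv2.resize(im[178:204,275:305],None,fx=12,fy=12,interpolation=2)]))
a=np.vstack(R)
cv2.imwrite('pics/cmp.png',cv2.resize(np.clip(a*2.0,0,255).astype('uint8'),(640,555)))
R=[]
for f in('s0','s6'):
    im=cv2.imread(f'pics/{f}.png')
    R.append(np.hstack([cv2.resize(im[218:252,258:298],None,fx=9,fy=9,interpolation=2),cv2.resize(im[200:234,290:330],None,fx=9,fy=9,interpolation=2)]))
a=np.vstack(R);cv2.imwrite('pics/cmps.png',cv2.resize(np.clip(a*1.6,0,255).astype('uint8'),(700,595)))
E
```

```text
(no output)
```

View pics/cmp.png

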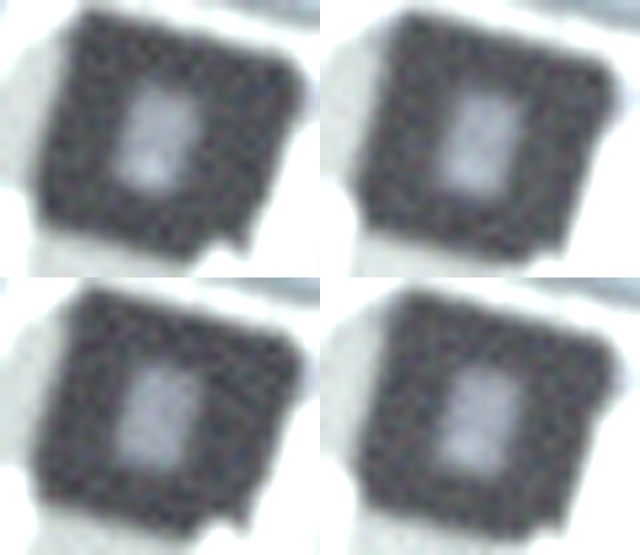

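View pics/cmps.png

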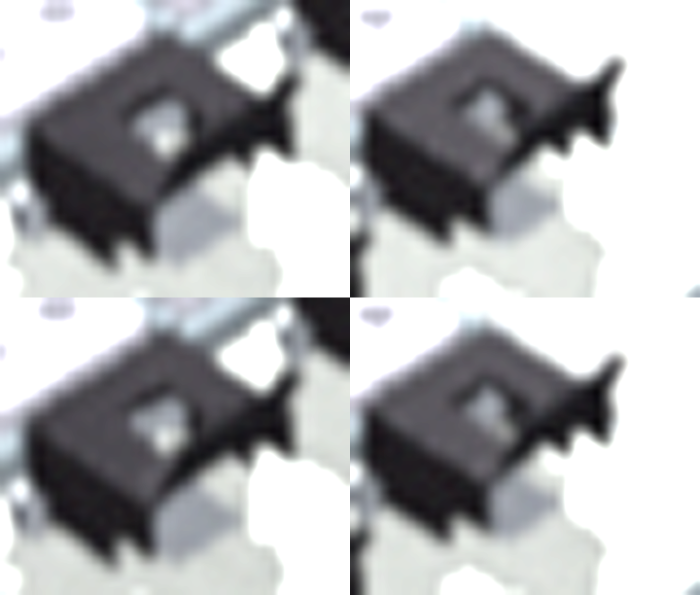

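The pictures are not decisive. I average frames and project where the tip should appear, on versus off.

```bash
python3 - <<'E'
from fit import *
def proj(cam,p):
    c=env.calibration(cam);q=np.array(c['rotation']).T@(np.array(p)-c['position']);f=200/np.tan(np.radians(c['vertical_fov']/2))
    return np.array([c['cx']+f*q[0]/q[2],c['cy']+f*q[1]/q[2]])
A={}
for cam in('scene','top'):
    A[cam]=np.mean([env.read_camera(cam).astype(float) for _ in range(10)],0)
    np.save('pics/avg_'+cam+'.npy',A[cam])
for cam,z0 in(('scene','s0'),('top','t0')):
    tiles=[]
    for src in(cv2.imread(f'pics/{z0}.png')[:,:,::-1].astype(float),A[cam]):
        row=[]
        for s in(1,-1):
            C=proj(cam,np.r_[toW([-.055,.052*s]),.1]).round().astype(int)-[14,13]
            t=cv2.resize(np.clip(src[C[1]:C[1]+26,C[0]:C[0]+28]*1.8,0,255).astype('uint8'),None,fx=12,fy=12,interpolation=2)
            for hx,col in((-.065,(255,0,0)),(-.041,(0,255,0))):
                p=(proj(cam,np.r_[toW([hx,.052*s]),.0905])-C+.5)*12
                cv2.drawMarker(t,tuple(int(v) for v in p),col,0,14,1)
            row.append(t)
        tiles.append(np.hstack(row))
    cv2.imwrite(f'pics/lev_{cam}.png',cv2.resize(np.vstack(tiles)[:,:,::-1],None,fx=.95,fy=.95))
print(env.get_obs()['time_s'])
E
```

```text
9.4833
```

View pics/lev_scene.png

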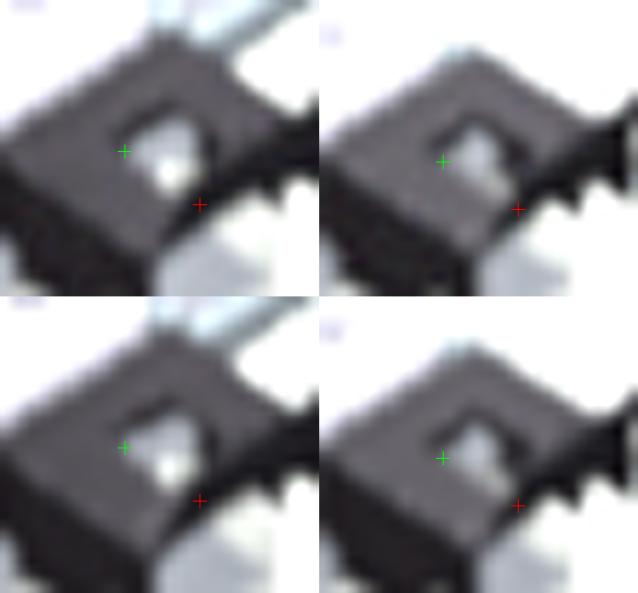

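View pics/lev_top.png

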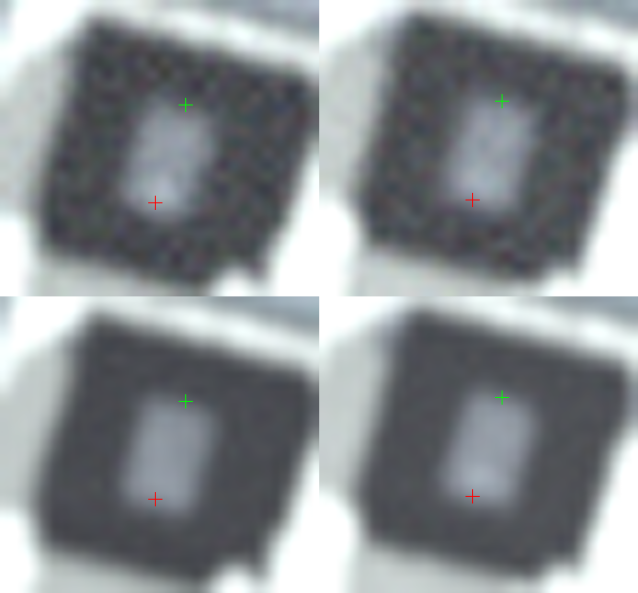

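```bash
python3 - <<'E'
from fit import *
def proj(cam,p):
    c=env.calibration(cam);q=np.array(c['rotation']).T@(np.array(p)-c['position']);f=200/np.tan(np.radians(c['vertical_fov']/2))
    return c['cx']+f*q[0]/q[2],c['cy']+f*q[1]/q[2]
A=np.load('pics/avg_top.npy').mean(2);B=cv2.imread('pics/t0.png').mean(2)
for n,I in(('start',B),('now',A)):
  for s in(1,-1):
    print(n,s,[round(float(cv2.getRectSubPix(I.astype('float32'),(3,1),proj('top',np.r_[toW([hx,.052*s]),.0905])).mean()),1) for hx in np.arange(-.067,-.04,.003)])
o=env.get_obs();print(o['eef_pos'],o['force'])
E
```

```text
start 1 [71.2, 90.4, 94.0, 87.6, 85.9, 86.9, 87.1, 80.5, 66.7]
start -1 [61.0, 81.9, 92.4, 91.6, 88.2, 87.1, 87.7, 85.3, 76.5]
now 1 [64.0, 79.8, 85.6, 85.3, 83.9, 83.1, 82.1, 78.3, 66.8]
now -1 [62.3, 81.8, 92.3, 91.5, 88.2, 87.4, 87.3, 85.4, 76.8]
[0.2999471  0.42126989 0.22049191] [ 0.56869202 -0.04760284 -0.18911761]
```

At the front end of the slot, the left one has lost its bright tip (90 → 80). The right one is unchanged to within about 1 grey level. So the left toggle has moved and the right one is still off.

```bash
python3 -c "
from rig import env
print(env.hand_in())"
```

```text
the job is handed in; nothing more can be done
None
```

The left bay, whose block holds the tubes, is switched on as far as my checks can tell, and I have handed the job in. With the closed fingertips I pushed up its guard, dwelt with it about 0.27 rad up, pushed the toggle over to its stop and backed out so the guard dropped shut.

- **Toggle:** the finger met a stop of about 6 N where the lever's "on" end should be. In the top view the bright lever tip has gone from the front of the left slot, while the right slot is unchanged.
- **Guards:** the left lip is back at its shut height (117–120 mm), and the right one measures as before.
- **Tubes and loose things:** the tubes, dropper bottle and beaker were found within a few mm of where they began. I did not measure the timer again, but the arm never went near it.
- **Robot:** it stood clear of everything, about 0.2 m in front of the guard.

**Less certain:** the scene camera's before and after pictures could not show the lever's position, and the network did not find the lever tip reliably. The "on" state therefore rests on the felt stop and the top-view comparison.

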